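# Close the biscuit crock

## Robot

A 6-joint arm with a two-finger parallel gripper is mounted at the origin on the work surface. World frame = base frame: x ahead of the robot, y to its left, z up, the work surface at z = 0. Lengths are in mm, angles in rad, forces in N, time in s.
With the tool pointing down it reaches from about 275 to 1000 mm from the base axis. Payload 8.4 kg.
Tool frame: the origin (TCP) lies midway between the tips of the shut fingers; the grasp point (between the pads) lies 19 mm behind it; z points along the fingers, y is the line along which they close (so a half turn about z gives the same grasp; the last joint's range is limited). The gripper opens to 85 mm and grips with 20 to 120 N. Pads are 22 mm wide; open, the fingers measure 114 mm over their backs; the gripper's body (76 mm by 85 mm) begins 54 mm behind the grasp point. The pads swing forward as they close: fully open they stand 13 mm farther back than shut.
Start: joints at [1.319, 0.353, 1.633, -0, 1.155, -0.002], TCP at [154.505, 605.604, 231.281] pointing down, gripper open.
Joint ranges: [-2.63, 2.63], [-0.92, 2.1], [0.06, 2.66], [-1.3, 4.44], [0, 2.69], [-3.02, 3.02]. Speed limits (rad/s): [2.22, 2.22, 2.79, 3.14, 3.14, 3.14].

## Interface

Orientations are given as [roll, pitch, yaw] about the fixed x, y, z axes, in that order (R = Rz(yaw) Ry(pitch) Rx(roll)).
In Python, from rig import r, cams gives the robot as it stands. The module is installed in compiled form; this text tells all that it offers.
- The arm moves only by the tool send_rows, never from a script. Its argument "targets" is one flat list of numbers, 7 for each row, row after row: the shift along the tool's x, y, z in m, then the turn, a rotation vector about the tool's x, y, z in rad, then the opening, from -1 (shut) to 1 (fully open). In form: [tx, ty, tz, wx, wy, wz, fingers, tx, ty, tz, wx, wy, wz, fingers, ...]. A call has 1 to 12 rows; each row is the pose to reach, as a shift and turn from the pose commanded when the call began, along the tool's axes at that moment; what a row does not reach only later rows make up. A row lasts 1/12 s, in which the tool goes at most 41.7 mm and 7.16 degrees, less where a joint would pass 70% of its speed; a pose out of reach is approached as far as the arm can. A call with a gripper value outside its range is refused whole. The fingers move at their own pace and stop on an object; "grip_force" is the grip in N (left out, the last holds). Time passes only in rows, so rows that repeat a pose let the fingers close. It gives the time, the measured TCP pose, the force, the opening and the grip force at its end, in the units of the state.
- r.sense(): the state, without advancing time (a new reading comes with each control period).
- cams.grab_frame(name): name is "scene" or "side" or "wrist"; returns a dict with "color" (420x560x3 uint8, blue, green, red), "fx", "fy", "cx", "cy" (pixels), "xyz" and "attitude" of the camera in the world. Camera axes: x right, y down, z forward; pixel columns grow to the right and rows downward; lengths in mm; the calibration is good to about 2 mm. A picture is of the moment at which its call begins. There is no depth.
- r.sign_off(): hands the job in; it is judged then, once.
The state is a dict: "clock": time; "qpos": joint angles; "qvel": joint speeds; "joint_efforts": joint torques, N m; "eef_pos": TCP position; "tcp_rot": TCP orientation; "contact_force": force on the tool from outside, world axes, zero at the start; "wrist_torque": the same for the moment, N m; "opening": opening from 0.0 (shut) to 1.0 (fully open); "grasp_force": force on a finger pad.
Only numpy, scipy, OpenCV 4.12 (cv2) and the standard library are available. Lean on these libraries where they do the work, as an engineer would, in place of code of your own. Each camera call takes 0.05 s, during which the arm holds its last target. There are 200 camera calls.

## Task

The lid of the biscuit crock has been left crooked, caught on the rim above one of the crock's two ears. Get it over until it drops into the mouth, then press it home, so that the seal has clicked in above both ears and the lid sits level, flush on the rim. One ear's side at a time takes the least force: never bear down on the lid with more than 35 N. Leave the tumbler, jar and lemon beside it in the tray where they are.

Things in the scene. Friction and masses are not known exactly. Their poses are not given: they have to be found in the camera images.
- crock: White stoneware crock, immovable in the tray: 120 mm across, 105 mm from foot to rim, wall 6 mm. Origin at the centre of its underside (8 mm above the worktop), z up; its two small ears stick out to +x and -x, to 89 mm from the axis, 80 mm up. Hidden in the mouth, 5 mm below the rim, is a pair of sprung catches on each ear's side (25 degrees either side of the ear): a pair gives at 10 to 20 N.
- lid: Loose bamboo lid, about 140 g, tilted, one side of its plug standing on the rim. Disc 132 mm across, 8 mm thick; knob 28 mm across, 14 mm high; silicone plug below, 16 mm deep (foot 97 mm across, bead 104 mm, 9 to 10 mm down). Origin at the centre of the disc's underside: closed, 105 mm above the crock's origin; dropped in but not clicked, some 11 mm more. z points up through the knob.
- tray: Low white rectangular tray, immovable, 280 by 440 mm, 22 mm high, under the crock. Origin at the centre of its underside; long side along its y.
- tumbler: Clear glass tumbler, 66 mm in diameter, 85 mm high, standing in the tray beside the crock. Origin under its centre.
- jar: Small amber glass jar with a steel cap, 60 mm in diameter, 80 mm high, in the tray beside the crock. Origin under its centre.
- lemon: Lemon, 74 mm long, 50 mm thick, in the tray. Origin under its centre.
There are look-alikes about, which are no part of the job. Of the things that look like the lid, the middle-sized one is meant.

How it is judged:
By the outcome, as a careful person would: the job done as asked, in the order asked, and still so for the second after the job is handed in, with the robot touching nothing.
It also fails if it takes over 48 s, if anything falls off the work surface, if the arm or the gripper's body presses on something with over 40 N, if the wrist force passes 120 N, or if a joint passes its speed limit or range.

## Working session

There is one attempt and no reset: what is moved stays moved. The work goes in short steps, Python scripts to look and compute and a tool call to move; the robot and the scene stay as the last step left them, time stands still between calls to the robot, and variables do not carry over. Pictures are saved under pics/ and viewed, at most 10 in all, crops included, and the job is handed in when it is done.

Besides the shell and the picture viewer there is one more tool, called after "Request:" in YAML: its name, and indented under it one key for each argument. send_rows: Moves the arm, as the interface text tells. Its arguments: {"type":"object","properties":{"targets":{"type":"array"},"grip_force":{"type":"number"}},"required":["targets"]}

```bash
mkdir -p pics; python3 - <<'E'
from rig import r,cams
import cv2,numpy as np
for n in("scene","side"):
    f=cams.grab_frame(n); cv2.imwrite(f"pics/{n}0.png",f["color"])
    print(n,f["fx"],f["fy"],f["cx"],f["cy"],f["xyz"],f["attitude"])
print(r.sense())
E
```

```text
scene 430.4226769862147 430.4226769862147 275.43880183788576 214.93222187591925 [1089.87481921   97.2939652  1068.53259446] [-2.60630763  0.0102797   1.68820712]
side 509.27346493087464 509.27346493087464 272.2867839995386 209.0644246143315 [ 197.02147497 -579.23653291  931.0687828 ] [-2.42928415  0.0088451  -0.54012038]
{'clock': 0.1, 'qpos': array([ 1.31860968e+00,  3.53602207e-01,  1.63408754e+00,  9.73896700e-06,
        1.15521539e+00, -2.41688874e-03]), 'qvel': array([-0.00046747, -0.00093562, -0.00215632,  0.00059628, -0.00010058,
        0.00067448]), 'joint_efforts': array([-1.36290935e-03, -6.06355691e+01, -3.42821145e+01, -4.44874320e-05,
        3.85552092e-03,  1.59384655e-05]), 'eef_pos': array([154.38283337, 605.16749539, 230.61031231]), 'tcp_rot': array([-3.14028019e+00, -1.20769393e-05,  2.89181895e+00]), 'contact_force': array([-0.15040135,  0.28893634,  0.57471852]), 'wrist_torque': array([0.01676453, 0.02539065, 0.03129323]), 'grasp_force': 0.0, 'opening': 1.0016838732435422}
```

View pics/scene0.png

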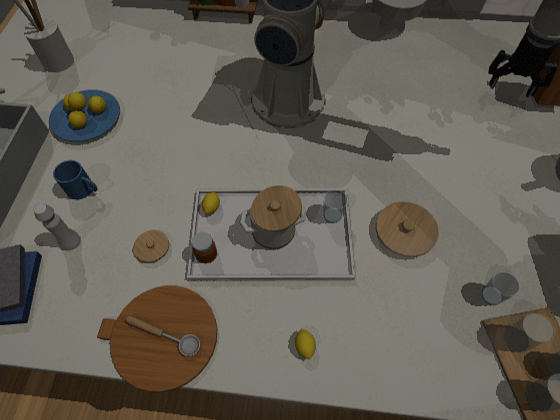

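View pics/side0.png

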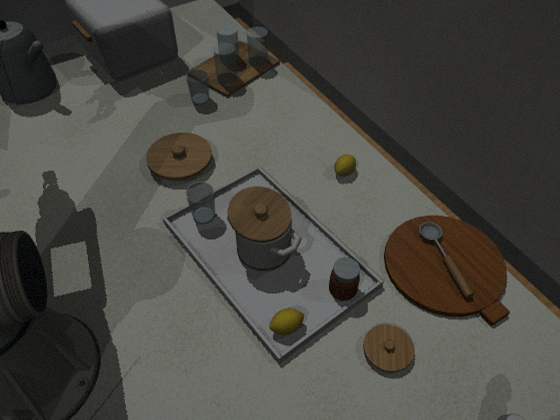

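The lid-like things in the scene picture are the small lid at (151,245), the large one at (407,229), and the middle-sized one on the crock at (275,207). The one on the crock fits the description: it is tilted, sitting on the rim. I'll confirm it in an enlarged crop.

```bash
cat > h.py <<'E'
import numpy as np,cv2
from scipy.spatial.transform import Rotation as R
def cam(f):
    return np.array([[f["fx"],0,f["cx"]],[0,f["fy"],f["cy"]],[0,0,1]]),R.from_euler("xyz",f["attitude"]).as_matrix(),np.array(f["xyz"])
def proj(c,P):
    K,A,t=c; q=(np.atleast_2d(P)-t)@A@K.T; return q[:,:2]/q[:,2:]
def onz(c,uv,z):
    K,A,t=c; d=A@np.linalg.inv(K)@np.array([*uv,1]); return t+d*(z-t[2])/d[2]
def tri(c1,u1,c2,u2):
    M=[];b=[]
    for (K,A,t),u in((c1,u1),(c2,u2)):
        d=A@np.linalg.inv(K)@np.array([*u,1]); d/=np.linalg.norm(d); N=np.eye(3)-np.outer(d,d); M.append(N);b.append(N@t)
    x=np.linalg.lstsq(np.vstack(M),np.hstack(b),rcond=None)[0]
    return x
E
python3 - <<'E'
import cv2,numpy as np
from rig import cams
from h import *
a=cv2.imread("pics/scene0.png")[175:255,230:330]; b=cv2.imread("pics/side0.png")[180:280,215:315]
a=cv2.resize(a,None,fx=5,fy=5,interpolation=3)[:, :400]; a=cv2.resize(cv2.imread("pics/scene0.png")[175:275,235:315],(400,500),interpolation=3)
b=cv2.resize(cv2.imread("pics/side0.png")[180:280,225:305],(400,500),interpolation=3)
cv2.imwrite("pics/crop1.png",np.clip(np.hstack([a,b])*1.4,0,255).astype(np.uint8))
s=cam(cams.grab_frame("scene"));d=cam(cams.grab_frame("side"))
print("lids", onz(s,(151,245),10),onz(s,(407,229),10))
print("tray corners scene",[onz(s,u,22).round() for u in((195,191),(350,190),(354,277),(188,277))])
print("tray corners side",[onz(d,u,22).round() for u in((165,220),(260,170),(381,284),(280,353))])
print("knob",tri(s,(275,206),d,(260.5,211)))
E
```

```text
lids [ 601.4076079  -316.47476809   10.        ] [472.23652232 383.76542687  10.        ]
tray corners scene [array([ 420., -230.,   22.]), array([366., 220.,  22.]), array([638., 239.,  22.]), array([ 687., -191.,   22.])]
tray corners side [array([364., 199.,  22.]), array([634., 226.,  22.]), array([ 681., -197.,   22.]), array([ 421., -219.,   22.])]
knob [518.65759341  18.71496764 140.25737861]
```

View pics/crop1.png

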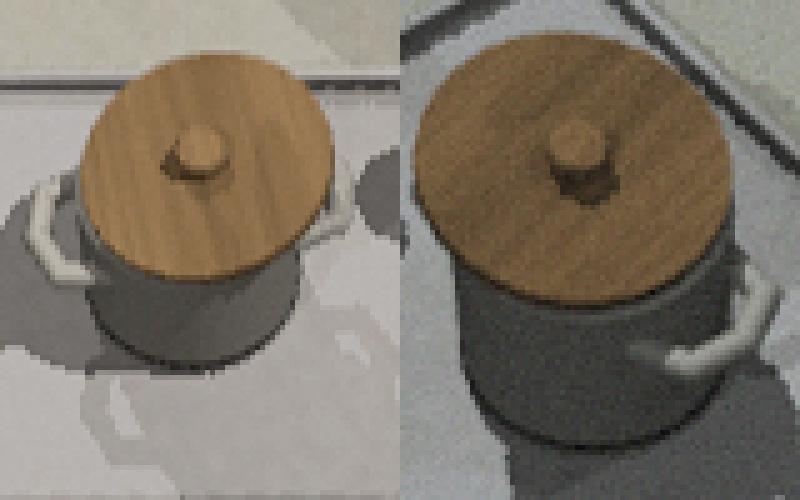

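The crop shows the middle lid on the crock, tilted and shifted toward one ear. The ears are at about (241,219) and (306,213) in the scene view, and (301,238) in the side view. Next I'll fit the poses of the lid and crock.

```bash
cat > fit.py <<'E'
import cv2,numpy as np,sys
from scipy.optimize import least_squares
from h import *
th=np.linspace(0,2*np.pi,72,endpoint=False); C=np.c_[np.cos(th),np.sin(th),0*th]
def lidmask(img,uv):
    m=cv2.inRange(cv2.cvtColor(img,cv2.COLOR_BGR2HSV),(5,70,25),(25,255,255))
    n,l,st,_=cv2.connectedComponentsWithStats(m,connectivity=4); k=l[int(uv[1]),int(uv[0])]
    m=(l==k).astype(np.uint8); c=max(cv2.findContours(m,0,1)[0],key=cv2.contourArea)
    return cv2.convexHull(c)[:,0].astype(float),m.sum(),cv2.contourArea(c)
def lidpts(p):
    Rm=R.from_rotvec([p[3],p[4],0]).as_matrix()
    P=np.vstack([C*66,C*66+[0,0,8]]); return P@Rm.T+p[:3]
def fitlid(obs,p0,knobs):
    def res(p):
        o=[]
        for (c,h),kn in zip(obs,knobs):
            H=cv2.convexHull(proj(c,lidpts(p)).astype(np.float32))
            o+=[cv2.pointPolygonTest(H,(float(a),float(b)),True) for a,b in h]
            Rm=R.from_rotvec([p[3],p[4],0]).as_matrix()
            o+=list((proj(c,p[:3]+Rm@[0,0,22])[0]-kn)*3)
        return o
    return least_squares(res,p0,loss="soft_l1",diff_step=1e-3,x_scale=[10,10,10,.1,.1])
E
python3 - <<'E'
from fit import *
from rig import cams
fs=[cams.grab_frame(n) for n in("scene","side")]; cs=[cam(f) for f in fs]
uv=[(265,215),(245,220)]
obs=[]
for f,c,u in zip(fs,cs,uv):
    h,a,b=lidmask(f["color"],u); print(h.min(0),h.max(0),a,b); obs.append((c,h))
# knob top centres
kn=[np.array([235+204/5,175+146/5]),np.array([225+(580-400)/5,180+140/5])]
for t0 in ((0.01,.01),(.15,0.01),(-.15,.01)):
    q=fitlid(obs,[518,19,120,*t0],kn); p=q.x; n=R.from_rotvec([p[3],p[4],0]).apply([0,0,1])
    print(q.cost,p.round(3),"normal",n.round(3),"tilt",np.degrees(np.arccos(n[2])))
s,d=cs
ears=[(s,(240.6,219)),(s,(305.8,213)),(d,(301,238))]
def res(p):
    x,y,w=p; o=[]; e=np.array([np.cos(w),np.sin(w),0])
    f=proj(s,C*60+[x,y,8]); g=proj(d,C*60+[x,y,8])
    o+=[f[:,1].max()-249,f[:,0].min()-253.4,f[:,0].max()-294.8,g[:,1].max()-270,g[:,0].min()-237.6,g[:,0].max()-290]
    for (c,u),sg in zip(ears,(-1,1,-1)): o.append((proj(c,np.array([x,y,88])+sg*89*e)[0]-u)[0])
    return o
q=least_squares(res,[525,5,1.6]); print("crock",q.x,q.fun.round(1))
E
```

```text
[251. 186.] [301. 231.] 1833 1764.0
[228. 187.] [291. 241.] 2737 2652.5
8.628559656065805 [5.17435e+02 2.21270e+01 1.27690e+02 1.59000e-01 6.80000e-02] normal [ 0.068 -0.158  0.985] tilt 9.917755616481474
8.628550659269528 [5.17436e+02 2.21260e+01 1.27693e+02 1.59000e-01 6.80000e-02] normal [ 0.068 -0.159  0.985] tilt 9.926987042218292
8.628575115524944 [5.17436e+02 2.21250e+01 1.27695e+02 1.59000e-01 6.80000e-02] normal [ 0.068 -0.159  0.985] tilt 9.929893856207824
crock [522.51954279  15.93540409   2.05647277] [ 2.5 -0.6  0.9  1.8 -0.4  0.7  1.3 -0.9 -1.2]
```

Request:
send_rows:
  targets: [-0.496, -0.48, -0.03, 0, 0, -0.65, 1, -0.496, -0.48, -0.03, 0, 0, -0.65, 1, -0.496, -0.48, -0.03, 0, 0, -0.65, 1, -0.496, -0.48, -0.03, 0, 0, -0.65, 1, -0.496, -0.48, -0.03, 0, 0, -0.65, 1, -0.496, -0.48, -0.03, 0, 0, -0.65, 1, -0.496, -0.48, -0.03, 0, 0, -0.65, 1, -0.496, -0.48, -0.03, 0, 0, -0.65, 1, -0.496, -0.48, -0.03, 0, 0, -0.65, 1, -0.496, -0.48, -0.03, 0, 0, -0.65, 1, -0.496, -0.48, -0.03, 0, 0, -0.65, 1, -0.496, -0.48, -0.03, 0, 0, -0.65, 1]

```text
clock: 1.3
eef_pos: [414.7, 182.4, 253.2]
tcp_rot: [3.142, 0.001, -2.741]
contact_force: [0.3, -0.0, -0.3]
opening: 1.0
grasp_force: 0.0
```

```bash
cat > go.py <<'E'
# usage: go.py x y z  [nx ny nz yawdeg] -> shift/turn in tool axes
import sys
from rig import r
from h import *
def tool(n,yaw):
    z=-np.array(n)/np.linalg.norm(n); x=np.array([np.cos(np.radians(yaw)),np.sin(np.radians(yaw)),0]); x-=z*(x@z); x/=np.linalg.norm(x)
    return np.c_[x,np.cross(z,x),z]
def go(pos,n=(0,0,1),yaw=205.0):
    s=r.sense(); A=R.from_euler("xyz",s["tcp_rot"]).as_matrix()
    return (A.T@(np.array(pos)-s["eef_pos"])/1000).round(4),R.from_matrix(A.T@tool(n,yaw)).as_rotvec().round(4)
if __name__=="__main__":
    a=[float(v) for v in sys.argv[1:]]; s=r.sense(); print(s["clock"],s["eef_pos"].round(1),np.degrees(s["tcp_rot"]).round(1),s["contact_force"].round(1)); print(*go(a[:3],*( (a[3:6],a[6]) if len(a)>3 else ())))
E
python3 go.py 516 18 260
```

```text
1.3 [414.7 182.4 253.2] [ 180.     0.  -157.1] [ 0.3 -0.  -0.3]
[-0.0292 -0.1909 -0.0068] [ 0.      0.0008 -0.036 ]
```

Request:
send_rows:
  targets: [-0.029, -0.191, -0.007, 0, 0, -0.036, 1, -0.029, -0.191, -0.007, 0, 0, -0.036, 1, -0.029, -0.191, -0.007, 0, 0, -0.036, 1, -0.029, -0.191, -0.007, 0, 0, -0.036, 1, -0.029, -0.191, -0.007, 0, 0, -0.036, 1, -0.029, -0.191, -0.007, 0, 0, -0.036, 1, -0.029, -0.191, -0.007, 0, 0, -0.036, 1, -0.029, -0.191, -0.007, 0, 0, -0.036, 1]

```text
clock: 1.97
eef_pos: [514.7, 19.9, 259.6]
tcp_rot: [3.141, -0.001, -2.706]
contact_force: [-0.6, 0.9, -0.7]
opening: 0.999
grasp_force: 0.0
```

```bash
python3 - <<'E'
from rig import r,cams
import cv2
f=cams.grab_frame("wrist"); cv2.imwrite("pics/w1.png",f["color"]); print({k:v for k,v in f.items() if k!="color"},r.sense()["eef_pos"],r.sense()["qpos"])
E
```

```text
{'fx': 361.6323836871356, 'fy': 361.6323836871356, 'cx': 282.5289927441304, 'cy': 198.54703762367674, 'xyz': array([456.01821565,  -7.40423445, 403.40013562]), 'attitude': array([ 2.88166590e+00, -4.33438964e-04,  2.00797121e+00])} [514.57477978  20.32211786 259.65063345] [ 3.63549127e-02  1.53030978e-01  1.83341693e+00  3.36373268e-04
  1.15577248e+00 -1.97113702e+00]
```

View pics/w1.png

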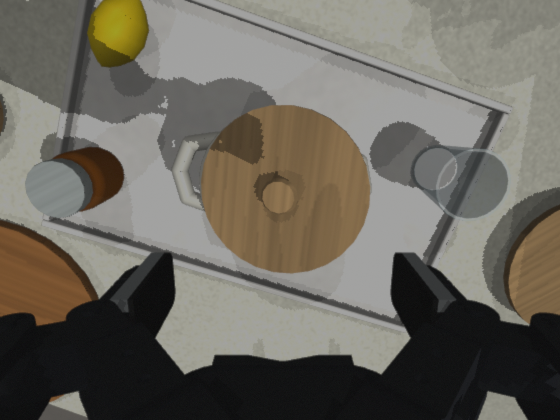

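The wrist view shows the lid disc from (202,105) to (371,273), with the knob top at (279,196). The left ear sticks out to (175,173), and the right ear is hidden under the raised side of the lid. I'll refit using all three views.

```bash
python3 - <<'E'
from fit import *
from rig import cams
import cv2
fw=cams.grab_frame("wrist"); w=cam(fw)
f0={n:cams.grab_frame(n) for n in("scene","side")}; s,d=cam(f0["scene"]),cam(f0["side"])
obs=[(s,lidmask(cv2.imread("pics/scene0.png"),(265,215))[0]),(d,lidmask(cv2.imread("pics/side0.png"),(245,220))[0]),(w,lidmask(fw["color"],(310,230))[0])]
print(obs[2][1].min(0),obs[2][1].max(0))
kn=[np.array([275.7,204.1]),np.array([260.9,207.9]),np.array([279,196.])]
for sel in ([0,1,2],[2],[0,2],[1,2]):
    q=fitlid([obs[i] for i in sel],[518,19,120,.1,.05],[kn[i] for i in sel]); p=q.x; n=R.from_rotvec([p[3],p[4],0]).apply([0,0,1])
    print(sel,q.cost.round(1),p.round(3),n.round(3),np.degrees(np.arccos(n[2])).round(1))
ears=[(s,(240.6,219),-1),(s,(305.8,213),1),(d,(301,238),-1)]
def res(p):
    x,y,a=p; o=[]; e=np.array([np.cos(a),np.sin(a),0])
    f=proj(s,C*60+[x,y,8]); g=proj(d,C*60+[x,y,8])
    o+=[f[:,0].min()-253.4,f[:,0].max()-294.8,g[:,0].min()-237.6,g[:,0].max()-290]
    for c,u,sg in ears: o.append((proj(c,np.array([x,y,88])+sg*89*e)[0]-u)[0])
    o+=list(proj(w,np.array([x,y,88])-89*e)[0]-(175,173))
    return o
q=least_squares(res,[525,5,1.6]); print("crock",q.x,q.fun.round(1))
E
```

```text
[200. 105.] [368. 272.]
[0, 1, 2] 23.7 [5.16801e+02 2.22130e+01 1.25433e+02 1.58000e-01 5.10000e-02] [ 0.05  -0.158  0.986] 9.5
[2] 3.5 [5.16904e+02 2.22750e+01 1.23857e+02 1.60000e-01 2.70000e-02] [ 0.027 -0.159  0.987] 9.3
[0, 2] 9.2 [5.16722e+02 2.22240e+01 1.24434e+02 1.61000e-01 2.80000e-02] [ 0.028 -0.161  0.987] 9.4
[1, 2] 18.1 [5.16981e+02 2.22100e+01 1.25476e+02 1.57000e-01 6.40000e-02] [ 0.063 -0.156  0.986] 9.7
crock [521.58924933  15.03795326   1.92714488] [-0.9  0.6 -0.6  0.5 -0.1  0.2 -4.4 -1.6  1.2]
```

```bash
python3 go.py 519.2 14.2 174.4 0.045 -0.158 0.986 200
```

```text
2.1667 [514.7  20.7 259.9] [ 180.     0.  -154.9] [ 0.8  0.4 -0.8]
[-0.0013 -0.0078  0.0855] [-0.164  -0.019   0.0894]
```

Request:
send_rows:
  targets: [-0.0013, -0.0078, 0.0855, -0.164, -0.019, 0.0894, 0.2, -0.0013, -0.0078, 0.0855, -0.164, -0.019, 0.0894, 0.2, -0.0013, -0.0078, 0.0855, -0.164, -0.019, 0.0894, 0.2, -0.0013, -0.0078, 0.0855, -0.164, -0.019, 0.0894, 0.2, -0.0013, -0.0078, 0.0855, -0.164, -0.019, 0.0894, 0.2, -0.0013, -0.0078, 0.0855, -0.164, -0.019, 0.0894, 0.2, -0.0013, -0.0078, 0.0855, -0.164, -0.019, 0.0894, 0.2]
  grip_force: 30

```text
clock: 2.75
eef_pos: [520.7, 13.8, 176.5]
tcp_rot: [2.979, 0.015, -2.794]
contact_force: [-0.3, -0.9, 0.5]
opening: 0.598
grasp_force: 0.0
```

```bash
python3 go.py 517.4 20.5 134.9 0.045 -0.158 0.986 200
```

```text
2.75 [520.7  13.8 176.5] [ 170.7    0.8 -160.1] [-0.3 -0.9  0.5]
[0.0015 0.0006 0.0422] [-0.0021  0.0031  0.0006]
```

Lower in small steps, then close.

Request:
send_rows:
  targets: [0.0015, 0.0006, 0.015, 0, 0, 0, 0.2, 0.0015, 0.0006, 0.025, 0, 0, 0, 0.2, 0.0015, 0.0006, 0.032, 0, 0, 0, 0.2, 0.0015, 0.0006, 0.037, 0, 0, 0, 0.2, 0.0015, 0.0006, 0.041, 0, 0, 0, 0.2, 0.0015, 0.0006, 0.041, 0, 0, 0, 0.2, 0.0015, 0.0006, 0.041, 0, 0, 0, 0.2]

```text
clock: 3.33
eef_pos: [516.3, 19.7, 134.0]
tcp_rot: [2.977, 0.011, -2.796]
contact_force: [-0.3, -0.3, -0.2]
opening: 0.602
grasp_force: 0.0
```

```bash
python3 go.py 517.4 20.5 134.9 0.045 -0.158 0.986 200; python3 - <<'E'
from rig import cams
import cv2
cv2.imwrite("pics/w2.png",cams.grab_frame("wrist")["color"])
E
```

```text
3.3333 [516.3  19.7 134. ] [ 170.6    0.7 -160.2] [-0.3 -0.3 -0.2]
[-0.0013  0.0005 -0.0009] [-0.      0.     -0.0014]
```

View pics/w2.png

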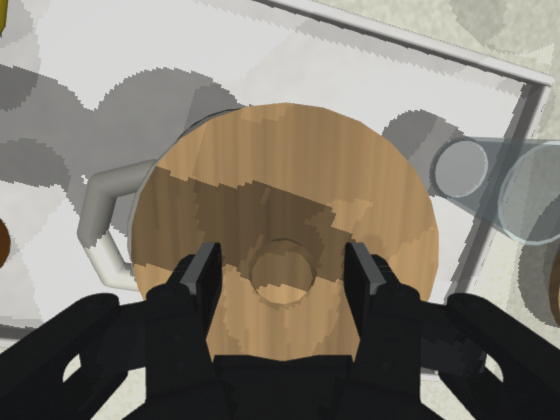

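The knob at (283,272) is centred between the fingertips at about (212,270) and (355,270). Closing on it.

Request:
send_rows:
  targets: [0, 0, -0.001, 0, 0, 0, -1, 0, 0, -0.001, 0, 0, 0, -1, 0, 0, -0.001, 0, 0, 0, -1, 0, 0, -0.001, 0, 0, 0, -1, 0, 0, -0.001, 0, 0, 0, -1, 0, 0, -0.001, 0, 0, 0, -1, 0, 0, -0.001, 0, 0, 0, -1, 0, 0, -0.001, 0, 0, 0, -1]
  grip_force: 40

```text
clock: 4.05
eef_pos: [516.7, 19.4, 135.4]
tcp_rot: [2.977, 0.012, -2.796]
contact_force: [-0.5, -1.4, 5.5]
opening: 0.288
grasp_force: 39.1
```

```bash
python3 -c "
from rig import r
s=r.sense();print(s['opening'],s['grasp_force'],s['contact_force'])"; python3 go.py 517 20 165 0.045 -0.158 0.986 200
```

```text
0.28811470503403397 39.138877040149964 [-0.46234836 -1.43257674  5.51669917]
4.05 [516.7  19.4 135.4] [ 170.6    0.7 -160.2] [-0.5 -1.4  5.5]
[-0.0009  0.0053 -0.0292] [-0.0005  0.0011 -0.0014]
```

Request:
send_rows:
  targets: [-0.0003, 0.002, -0.01, 0, 0, 0, -1, -0.0006, 0.0035, -0.02, 0, 0, 0, -1, -0.0009, 0.0053, -0.03, 0, 0, 0, -1, -0.001, 0.007, -0.04, 0, 0, 0, -1, -0.001, 0.0085, -0.05, 0, 0, 0, -1, -0.001, 0.0085, -0.05, 0, 0, 0, -1]

```text
clock: 4.55
eef_pos: [517.9, 19.8, 188.2]
tcp_rot: [2.978, 0.015, -2.796]
contact_force: [0.2, 0.5, -0.8]
opening: 0.286
grasp_force: 39.4
```

```bash
python3 go.py 521.6 15 185 0 0 1 200
```

```text
4.55 [517.9  19.8 188.2] [ 170.6    0.9 -160.2] [ 0.2  0.5 -0.8]
[-0.0018 -0.0062  0.0023] [ 0.1632  0.0152 -0.0022]
```

Request:
send_rows:
  targets: [-0.0018, -0.0062, 0.002, 0.1632, 0.0152, -0.002, -1, -0.0018, -0.0062, 0.002, 0.1632, 0.0152, -0.002, -1, -0.0018, -0.0062, 0.002, 0.1632, 0.0152, -0.002, -1, -0.0018, -0.0062, 0.002, 0.1632, 0.0152, -0.002, -1, -0.0018, -0.0062, 0.002, 0.1632, 0.0152, -0.002, -1]

```text
clock: 4.97
eef_pos: [520.1, 15.2, 182.6]
tcp_rot: [3.139, -0.004, -2.792]
contact_force: [0.3, -0.0, -1.4]
opening: 0.283
grasp_force: 39.6
```

```bash
python3 - <<'E'
from rig import cams
import cv2,numpy as np
a=cams.grab_frame("scene")["color"][140:270,220:350]; b=cams.grab_frame("side")["color"][140:300,190:350]
w=cams.grab_frame("wrist")["color"]
o=np.zeros((600,800,3),np.uint8); o[:400,:400]=cv2.resize(a,(400,400),interpolation=3); o[:400,400:]=cv2.resize(b,(400,400),interpolation=3)
o[400:,:267]=cv2.resize(w,(267,200))
cv2.imwrite("pics/m1.png",np.clip(o*1.4,0,255).astype(np.uint8))
E
python3 go.py 521.6 15 185 0 0 1 200
```

```text
5.1167 [520.3  14.6 182.6] [ 179.9   -0.2 -160.1] [-0.2 -0.6 -1.2]
[-0.0013 -0.0001 -0.0024] [ 0.0023 -0.0036 -0.001 ]
```

View pics/m1.png

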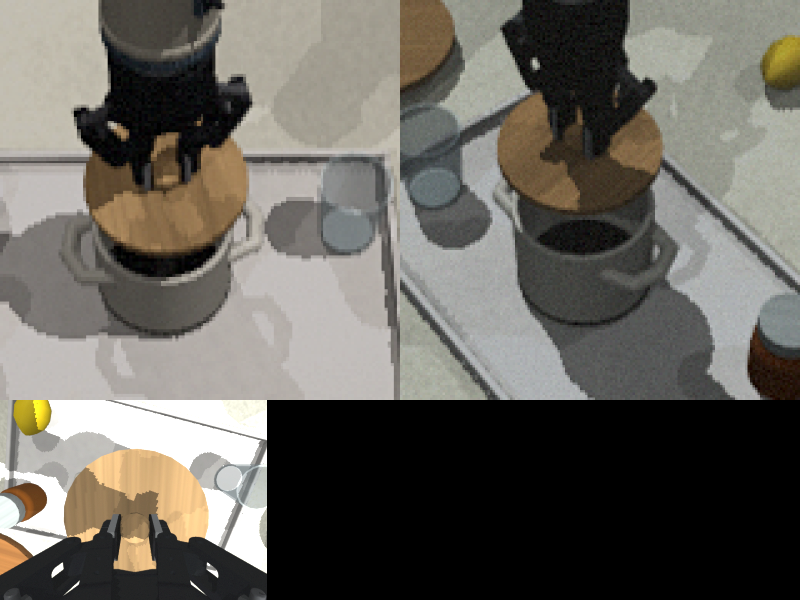

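The lid hangs level in the grip. The crock rim now spans x 95–233 in the scene panel and 513–656 in the side panel. The ears are at (62,258) and (263,235) in the scene panel, and (493,195) and (680,245) in the side panel. I'll refit the crock and the held lid.

```bash
python3 - <<'E'
from fit import *
from rig import cams,r
F=[cams.grab_frame(n) for n in("scene","side","wrist")]; s,d,w=[cam(f) for f in F]
S=lambda x,y:np.array([220+.325*x,140+.325*y]); D=lambda x,y:np.array([190+.4*(x-400),140+.4*y])
ears=[(s,S(62,258),-1),(s,S(263,235),1),(d,D(680,245),-1),(d,D(493,195),1)]
def res(p):
    x,y,a,L=p; o=[]; e=np.array([np.cos(a),np.sin(a),0])
    f=proj(s,C*60+[x,y,113]); g=proj(d,C*60+[x,y,113])
    o+=[f[:,0].min()-S(94,0)[0],f[:,0].max()-S(233,0)[0],f[:,1].max()-S(0,290)[1],g[:,0].min()-D(513,0)[0],g[:,0].max()-D(656,0)[0]]
    for c,u,sg in ears: o+=list(proj(c,np.array([x,y,L])+sg*89*e)[0]-u)
    return o
q=least_squares(res,[522,15,1.9,88],loss="soft_l1"); print("crock",q.x,q.fun.round(1))
h=[lidmask(F[2]["color"],(u,v))[0] for u,v in [(230,130)]][0]
hs=cv2.convexHull
from scipy.optimize import least_squares as ls
# wrist: front half of disc visible
h=h[h[:,1]<235]; print(h.min(0),h.max(0))
def r2(p):
    H=cv2.convexHull(proj(w,lidpts([p[0],p[1],172.5,0,0])).astype(np.float32)); return [cv2.pointPolygonTest(H,(float(a),float(b)),True) for a,b in h]
q=ls(r2,[520,15],diff_step=1e-3,loss="soft_l1"); print("lid",q.x,q.cost,r.sense()["eef_pos"])
E
```

```text
crock [524.15984459  14.90849225   2.09438395 100.07743588] [ -0.5   0.7  -0.4  -0.2   0.1   1.3   4.   -1.3 -12.1  -0.3   1.6   0.9
  -9.9]
[135. 102.] [436. 227.]
lid [520.96391404  15.92858933] 4.338672755092029 [520.26298243  14.65657915 182.57166757]
```

```bash
python3 - <<'E'
from fit import *
from rig import cams,r
F=[cams.grab_frame(n) for n in("scene","side")]; s,d=[cam(f) for f in F]
S=lambda x,y:np.array([220+.325*x,140+.325*y]); D=lambda x,y:np.array([190+.4*(x-400),140+.4*y])
ears=[(s,S(62,258),-1),(s,S(263,235),1),(d,D(680,245),-1),(d,D(493,195),1)]
def res(p):
    x,y,a=p; o=[]; e=np.array([np.cos(a),np.sin(a),0])
    f=proj(s,C*60+[x,y,113]); g=proj(d,C*60+[x,y,113])
    o+=[f[:,0].min()-S(94,0)[0],f[:,0].max()-S(233,0)[0],f[:,1].max()-S(0,290)[1],g[:,0].min()-D(513,0)[0],g[:,0].max()-D(656,0)[0]]
    for c,u,sg in ears: o+=list(proj(c,np.array([x,y,88])+sg*89*e)[0]-u)
    return o
q=least_squares(res,[522,15,1.7]); print("crock",q.x,q.fun.round(1))
for c,u,sg in ears: print(sg,onz(c,u,88).round())
E
```

```text
crock [524.94201578  15.13213841   2.06981989] [-0.5  0.8 -0.1  0.1  0.4  1.4  5.8 -1.1 -8.8 -0.8  5.6  2.2 -7.1]
-1 [551. -70.  88.]
1 [509.  99.  88.]
-1 [577. -52.  88.]
1 [469.  78.  88.]
```

```bash
python3 - <<'E'
from h import *
w=(np.array([[361.63,0,282.53],[0,361.63,198.55],[0,0,1]]),R.from_euler("xyz",[2.88166590,-4.33e-4,2.00797]).as_matrix(),np.array([456.018,-7.404,403.4]))
for u in((177,172),(183,143),(193,208)):
    p=onz(w,u,88); print(p, np.degrees(np.arctan2(*(-(p[:2]-[523.5,15]))[::-1])),np.hypot(*(p[:2]-[523.5,15])))
E
```

```text
[549.45629141 -66.68534069  88.        ] 107.6281479608065 85.71011577936548
[523.32714389 -71.04314569  88.        ] 89.88489597589755 86.04331932354692
[574.4356948  -41.71360326  88.        ] 131.92768625901815 76.22911385813414
```

```bash
python3 go.py 523.6 14 136 0 0 1 200
```

```text
5.3667 [520.3  14.8 182.6] [ 179.9   -0.2 -160. ] [ 0.1 -0.4 -0.4]
[-0.003  -0.002   0.0466] [ 0.0016 -0.0035 -0.0006]
```

Request:
send_rows:
  targets: [-0.003, -0.002, 0.01, 0.0016, -0.0035, 0, -1, -0.003, -0.002, 0.02, 0.0016, -0.0035, 0, -1, -0.003, -0.002, 0.03, 0.0016, -0.0035, 0, -1, -0.003, -0.002, 0.035, 0.0016, -0.0035, 0, -1, -0.003, -0.002, 0.038, 0.0016, -0.0035, 0, -1, -0.003, -0.002, 0.041, 0.0016, -0.0035, 0, -1, -0.003, -0.002, 0.0425, 0.0016, -0.0035, 0, -1, -0.003, -0.002, 0.0425, 0.0016, -0.0035, 0, -1]

```text
clock: 6.03
eef_pos: [523.5, 14.2, 139.9]
tcp_rot: [-3.142, -0.0, -2.793]
contact_force: [0.3, -0.0, -1.1]
opening: 0.289
grasp_force: 39.6
```

```bash
python3 go.py 523.6 14 136 0 0 1 200
```

```text
6.0333 [523.5  14.2 139.9] [-180.   -0. -160.] [ 0.3 -0.  -1.1]
[ 0.     -0.0002  0.0039] [-0.0001 -0.0002 -0.0002]
```

Request:
send_rows:
  targets: [0, 0, 0.001, 0, 0, 0, -1, 0, 0, 0.002, 0, 0, 0, -1, 0, 0, 0.003, 0, 0, 0, -1, 0, 0, 0.004, 0, 0, 0, -1, 0, 0, 0.004, 0, 0, 0, -1]

```text
clock: 6.45
eef_pos: [522.8, 14.0, 136.1]
tcp_rot: [-3.142, -0.001, -2.793]
contact_force: [-4.3, -1.2, 4.8]
opening: 0.286
grasp_force: 40.0
```

Request:
send_rows:
  targets: [0.0013, 0.0002, 0, 0, 0, 0, -1, 0.0025, 0.0004, 0, 0, 0, 0, -1, 0.0025, 0.0004, 0, 0, 0, 0, -1]

```text
clock: 6.7
eef_pos: [521.5, 13.7, 136.3]
tcp_rot: [-3.141, 0.001, -2.793]
contact_force: [0.1, -0.3, -0.5]
opening: 0.283
grasp_force: 39.7
```

Contact is gone, so it is centred better. Continue down.

Request:
send_rows:
  targets: [0, 0, 0.0015, 0, 0, 0, -1, 0, 0, 0.003, 0, 0, 0, -1, 0, 0, 0.003, 0, 0, 0, -1, 0, 0, 0.003, 0, 0, 0, -1]

```text
clock: 7.03
eef_pos: [520.7, 13.2, 133.2]
tcp_rot: [-3.141, -0.001, -2.792]
contact_force: [-3.7, -3.4, 5.6]
opening: 0.289
grasp_force: 40.0
```

Request:
send_rows:
  targets: [0.0012, -0.0006, 0, 0, 0, 0, -1, 0.0023, -0.001, 0, 0, 0, 0, -1, 0.0023, -0.001, 0, 0, 0, 0, -1, 0.0023, -0.001, 0, 0, 0, 0, -1]

```text
clock: 7.37
eef_pos: [519.5, 12.2, 133.3]
tcp_rot: [-3.142, 0.001, -2.793]
contact_force: [-0.5, 2.7, 2.5]
opening: 0.286
grasp_force: 39.9
```

Request:
send_rows:
  targets: [-0.0002, 0.0006, 0, 0, 0, 0, -1, -0.0002, 0.0006, 0.001, 0, 0, 0, -1, -0.0002, 0.0006, 0.001, 0, 0, 0, -1]

```text
clock: 7.62
eef_pos: [519.5, 12.4, 132.6]
tcp_rot: [-3.141, 0.0, -2.792]
contact_force: [-1.5, -0.4, 6.8]
opening: 0.288
grasp_force: 40.1
```

Request:
send_rows:
  targets: [0, 0, 0, 0, 0, 0, 0.2, 0, 0, 0, 0, 0, 0, 0.2, 0, 0, 0, 0, 0, 0, 0.2, 0, 0, 0, 0, 0, 0, 0.2, 0, 0, -0.03, 0, 0, 0, 0.2, 0, 0, -0.07, 0, 0, 0, 0.2, 0, 0, -0.11, 0, 0, 0, 0.2, 0, 0, -0.13, 0, 0, 0, 0.2, 0, 0, -0.13, 0, 0, 0, 0.2]

```text
clock: 8.37
eef_pos: [521.9, 12.7, 267.2]
tcp_rot: [-3.139, 0.008, -2.793]
contact_force: [1.1, -0.6, 0.6]
opening: 0.601
grasp_force: 0.0
```

```bash
cat > see.py <<'E'
from fit import *
from rig import cams,r
import sys
F=[cams.grab_frame(n) for n in("scene","side","wrist")]; c=[cam(f) for f in F]
o=np.zeros((600,800,3),np.uint8)
a=F[0]["color"][165:265,225:325]; b=F[1]["color"][170:290,205:325]
o[:400,:400]=cv2.resize(a,(400,400),interpolation=3); o[:400,400:]=cv2.resize(b,(400,400),interpolation=3); o[400:,:267]=cv2.resize(F[2]["color"],(267,200))
cv2.imwrite(sys.argv[1],np.clip(o*1.4,0,255).astype(np.uint8))
g=cv2.inRange(cv2.cvtColor(F[2]["color"],cv2.COLOR_BGR2HSV),(5,70,25),(25,255,255))
p0=proj(c[2],[519,13,121])[0]+(35,35); h=lidmask(F[2]["color"],p0)[0]
print(h.min(0),h.max(0),r.sense()["eef_pos"],r.sense()["clock"])
def res(p):
    H=cv2.convexHull(proj(c[2],lidpts(p)).astype(np.float32)); return [cv2.pointPolygonTest(H,(float(a),float(b)),True) for a,b in h]
q=least_squares(res,[519,13,122,.01,.01],diff_step=1e-3,x_scale=[10,10,10,.1,.1],loss="soft_l1"); print("lid wrist",q.x.round(3),q.cost)
E
python3 see.py pics/m2.png
```

```text
[200. 104.] [368. 270.] [518.7327476   12.60612479 261.38322146] 8.5167
lid wrist [ 5.21881e+02  1.43880e+01  1.23364e+02  7.70000e-02 -6.00000e-02] 1.1604793972107108
```

View pics/m2.png

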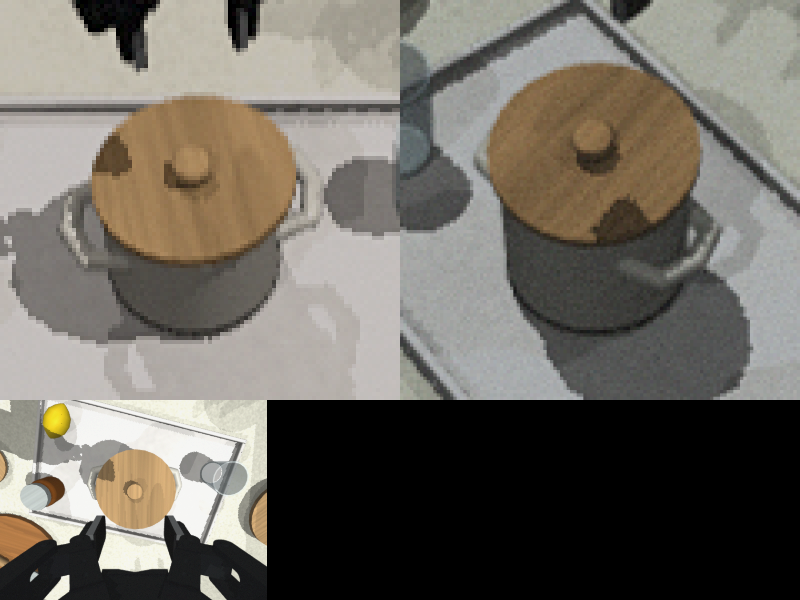

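Both ears now show evenly and the lid looks centred and nearly level. The knob is at (192,163) in the scene panel and (594,137) in the side panel. I'll check tilt and height using all three views.

```bash
python3 - <<'E'
from fit import *
from rig import cams
F=[cams.grab_frame(n) for n in("scene","side","wrist")]; c=[cam(f) for f in F]
kn=[np.array([273,205.6]),np.array([263.2,211.]),np.array([281,191.])]
uv=[(262,216),(245,220),(310,230)]
H=[(a,lidmask(f["color"],u)[0]) for a,f,u in zip(c,F,uv)]
for h in H: print(h[1].min(0),h[1].max(0))
for sel in ([0,1,2],[0,1]):
    q=fitlid([H[i] for i in sel],[521,14,123,.01,.01],[kn[i] for i in sel]); print(sel,q.cost,q.x.round(3))
E
```

```text
[248. 189.] [298. 231.]
[231. 189.] [294. 243.]
[199. 106.] [368. 274.]
[0, 1, 2] 28.169368787197847 [ 5.21780e+02  1.43500e+01  1.23518e+02  8.50000e-02 -8.10000e-02]
[0, 1] 9.721701822426894 [ 5.22517e+02  1.45560e+01  1.24952e+02  5.80000e-02 -8.60000e-02]
```

```bash
python3 go.py 505.6 56.2 142 0 0 1 200
```

```text
8.6667 [518.3  12.6 260.5] [ 180.    -0.2 -160. ] [ 0.1 -0.  -0.6]
[-0.0032  0.0453  0.1186] [ 0.0007 -0.0026 -0.0002]
```

Request:
send_rows:
  targets: [-0.0032, 0.0453, 0.03, 0, 0, 0, -1, -0.0032, 0.0453, 0.06, 0, -0.0026, 0, -1, -0.0032, 0.0453, 0.085, 0, -0.0026, 0, -1, -0.0032, 0.0453, 0.1, 0, -0.0026, 0, -1, -0.0032, 0.0453, 0.11, 0, -0.0026, 0, -1, -0.0032, 0.0453, 0.115, 0, -0.0026, 0, -1, -0.0032, 0.0453, 0.1186, 0, -0.0026, 0, -1, -0.0032, 0.0453, 0.1186, 0, -0.0026, 0, -1, -0.0032, 0.0453, 0.1186, 0, -0.0026, 0, -1]

```text
clock: 9.42
eef_pos: [507.4, 56.2, 144.2]
tcp_rot: [-3.141, 0.004, -2.793]
contact_force: [0.0, 0.2, -0.6]
opening: 0.0
grasp_force: 0.0
```

Request:
send_rows:
  targets: [0, 0, 0.002, 0, 0, 0, -1, 0, 0, 0.004, 0, 0, 0, -1, 0, 0, 0.006, 0, 0, 0, -1, 0, 0, 0.006, 0, 0, 0, -1]

```text
clock: 9.75
eef_pos: [506.7, 56.3, 137.5]
tcp_rot: [-3.141, 0.003, -2.793]
contact_force: [0.1, -0.2, 0.0]
opening: -0.003
grasp_force: 0.0
```

Request:
send_rows:
  targets: [0, 0, 0.001, 0, 0, 0, -1, 0, 0, 0.002, 0, 0, 0, -1, 0, 0, 0.003, 0, 0, 0, -1, 0, 0, 0.003, 0, 0, 0, -1]

```text
clock: 10.08
eef_pos: [506.9, 56.3, 134.4]
tcp_rot: [-3.141, 0.003, -2.793]
contact_force: [-0.3, 0.3, 0.6]
opening: -0.002
grasp_force: 0.2
```

Request:
send_rows:
  targets: [0, 0, 0.001, 0, 0, 0, -1, 0, 0, 0.002, 0, 0, 0, -1, 0, 0, 0.002, 0, 0, 0, -1]

```text
clock: 10.33
eef_pos: [507.2, 56.4, 133.1]
tcp_rot: [-3.141, 0.003, -2.793]
contact_force: [-1.6, 0.2, 7.8]
opening: 0.004
grasp_force: 3.6
```

Request:
send_rows:
  targets: [0, 0, 0.0005, 0, 0, 0, -1, 0, 0, 0.001, 0, 0, 0, -1, 0, 0, 0.001, 0, 0, 0, -1]

```text
clock: 10.58
eef_pos: [507.3, 56.4, 132.5]
tcp_rot: [-3.141, 0.004, -2.793]
contact_force: [-2.7, -0.5, 10.5]
opening: -0.0
grasp_force: 5.2
```

Request:
send_rows:
  targets: [0, 0, 0.0005, 0, 0, 0, -1, 0, 0, 0.0005, 0, 0, 0, -1]

```text
clock: 10.75
eef_pos: [507.2, 56.1, 131.5]
tcp_rot: [-3.141, 0.003, -2.792]
contact_force: [-1.7, -3.5, 5.9]
opening: 0.003
grasp_force: 3.1
```

Request:
send_rows:
  targets: [0, 0, 0.0005, 0, 0, 0, -1, 0, 0, 0.001, 0, 0, 0, -1, 0, 0, 0.001, 0, 0, 0, -1]

```text
clock: 11.0
eef_pos: [507.2, 56.0, 130.3]
tcp_rot: [-3.141, 0.003, -2.793]
contact_force: [0.1, 0.3, 0.5]
opening: -0.0
grasp_force: 0.1
```

Request:
send_rows:
  targets: [0, 0, 0.0005, 0, 0, 0, -1, 0, 0, 0.001, 0, 0, 0, -1, 0, 0, 0.001, 0, 0, 0, -1]

```text
clock: 11.25
eef_pos: [506.7, 56.3, 129.0]
tcp_rot: [-3.142, 0.002, -2.793]
contact_force: [-1.4, -1.1, 3.0]
opening: 0.0
grasp_force: 1.6
```

Request:
send_rows:
  targets: [0, 0, 0.0005, 0, 0, 0, -1, 0, 0, 0.001, 0, 0, 0, -1, 0, 0, 0.001, 0, 0, 0, -1]

```text
clock: 11.5
eef_pos: [506.9, 56.3, 128.1]
tcp_rot: [-3.141, 0.003, -2.793]
contact_force: [-0.5, -1.6, 3.8]
opening: -0.002
grasp_force: 2.1
```

Request:
send_rows:
  targets: [0, 0, 0.0005, 0, 0, 0, -1, 0, 0, 0.001, 0, 0, 0, -1, 0, 0, 0.001, 0, 0, 0, -1]

```text
clock: 11.75
eef_pos: [507.3, 56.3, 127.4]
tcp_rot: [-3.141, 0.004, -2.793]
contact_force: [-0.7, -1.7, 8.3]
opening: 0.002
grasp_force: 3.5
```

Request:
send_rows:
  targets: [0, 0, 0.0005, 0, 0, 0, -1, 0, 0, 0.001, 0, 0, 0, -1, 0, 0, 0.001, 0, 0, 0, -1]

```text
clock: 12.0
eef_pos: [507.7, 56.3, 126.6]
tcp_rot: [-3.141, 0.004, -2.793]
contact_force: [1.1, -0.1, 7.6]
opening: -0.004
grasp_force: 3.5
```

Request:
send_rows:
  targets: [0, 0, 0.0005, 0, 0, 0, -1, 0, 0, 0.0005, 0, 0, 0, -1]

```text
clock: 12.17
eef_pos: [507.9, 56.3, 126.1]
tcp_rot: [-3.141, 0.005, -2.793]
contact_force: [1.0, -2.0, 5.2]
opening: 0.002
grasp_force: 2.7
```

Request:
send_rows:
  targets: [0, 0, -0.03, 0, 0, 0, -1, 0, -0.02, -0.07, 0, 0, 0, -1, 0, -0.045, -0.11, 0, 0, 0, -1, 0, -0.045, -0.13, 0, 0, 0, -1, 0, -0.045, -0.13, 0, 0, 0, -1]

```text
clock: 12.58
eef_pos: [525.3, 13.0, 261.1]
tcp_rot: [-3.139, 0.011, -2.794]
contact_force: [0.4, -0.6, 0.2]
opening: 0.001
grasp_force: 0.0
```

```bash
sed -i 's/^cv2.imwrite.*/o[400:,267:534]=cv2.resize(F[2]["color"][90:290,150:417],(267,200)); &/' see.py; python3 see.py pics/m3.png
python3 - <<'E'
from fit import *
from rig import cams
F=[cams.grab_frame(n) for n in("scene","side")]; c=[cam(f) for f in F]
H=[(a,lidmask(f["color"],u)[0]) for a,f,u in zip(c,F,[(262,216),(245,220)])]
for h in H: print(h[1].min(0),h[1].max(0))
E
```

```text
[192.  97.] [363. 261.] [521.4175583   14.02865758 254.9122166 ] 12.7333
lid wrist [ 5.21983e+02  1.05440e+01  1.21514e+02 -1.10000e-01 -7.50000e-02] 1.3016078335299772
[247. 189.] [297. 231.]
[232. 193.] [295. 242.]
```

View pics/m3.png

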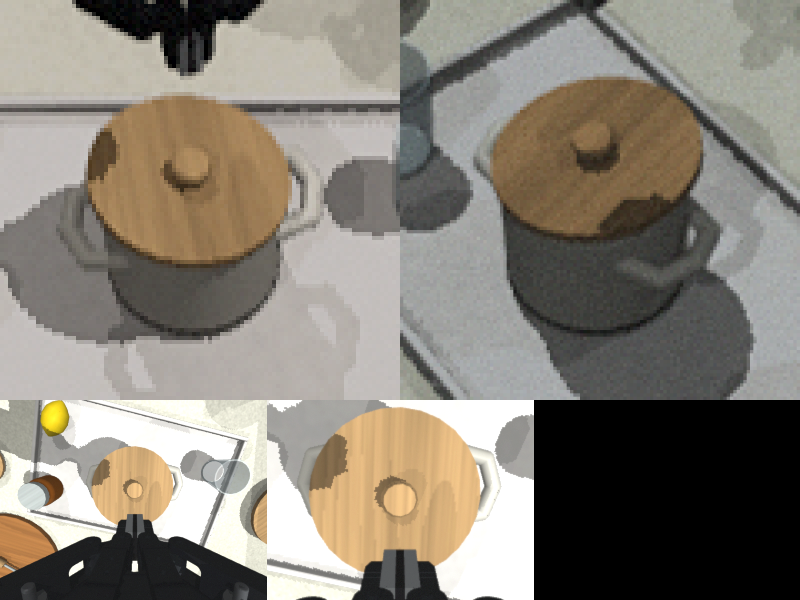

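The lid now leans the other way: low on the +ear side, with the -ear side up. The knob is at (191,165) in the scene panel, (594,138) in the side panel, and (400,500) in the wrist crop. I need to tell whether the raised side is caught on the rim.

```bash
python3 - <<'E'
from fit import *
from rig import cams
F=[cams.grab_frame(n) for n in("scene","side","wrist")]; c=[cam(f) for f in F]
kn=[np.array([272.8,206.2]),np.array([263.2,211.3]),np.array([283,190.])]
H=[(a,lidmask(f["color"],u)[0]) for a,f,u in zip(c,F,[(262,216),(245,220),(310,220)])]
H[2]=(H[2][0],H[2][1][H[2][1][:,1]<250])
for sel in ([0,1,2],[0,1],[2]):
    q=fitlid([H[i] for i in sel],[521,14,121,.01,.01],[kn[i] for i in sel]); print(sel,q.cost,q.x.round(3))
# crock ears from wrist: bright ear outer mids
for u in ((150+(499-267),90+(485-400)),(150+(303-267),90+(480-400))): print(onz(c[2],u,88))
E
```

```text
[0, 1, 2] 21.743967950647722 [ 5.21765e+02  1.07900e+01  1.22546e+02 -1.39000e-01 -1.20000e-01]
[0, 1] 9.559533637885925 [ 5.22369e+02  1.08270e+01  1.23344e+02 -1.30000e-01 -8.90000e-02]
[2] 5.334827616887989 [ 5.21667e+02  1.08420e+01  1.21777e+02 -1.29000e-01 -1.73000e-01]
[487.89898043  94.8197207   88.        ]
[542.38742638 -66.86407223  88.        ]
```

```bash
python3 go.py 516 17 172 -0.11 0.135 0.985 200
```

```text
12.9833 [521.2  14.2 254.3] [ 180.    0. -160.] [ 0.4  0.4 -0.8]
[0.004  0.0043 0.0823] [ 0.1661 -0.0565 -0.0045]
```

Request:
send_rows:
  targets: [0.004, 0.0043, 0.04, 0.1, -0.04, 0, 0.2, 0.004, 0.0043, 0.07, 0.1661, -0.0565, -0.0045, 0.2, 0.004, 0.0043, 0.0823, 0.1661, -0.0565, -0.0045, 0.2, 0.004, 0.0043, 0.0823, 0.1661, -0.0565, -0.0045, 0.2, 0.004, 0.0043, 0.0823, 0.1661, -0.0565, -0.0045, 0.2, 0.004, 0.0043, 0.0823, 0.1661, -0.0565, -0.0045, 0.2]

```text
clock: 13.48
eef_pos: [517.9, 16.7, 174.2]
tcp_rot: [-2.975, 0.06, -2.784]
contact_force: [-0.2, 0.1, -0.1]
opening: 0.598
grasp_force: 0.0
```

```bash
python3 go.py 520.6 12.2 133 -0.11 0.135 0.985 200
```

```text
13.4833 [517.9  16.7 174.2] [-170.5    3.4 -159.5] [-0.2  0.1 -0.1]
[0.0015 0.0017 0.0414] [-0.0009  0.0032 -0.0011]
```

Request:
send_rows:
  targets: [0.0015, 0.0017, 0.015, 0, 0, 0, 0.2, 0.0015, 0.0017, 0.027, 0, 0, 0, 0.2, 0.0015, 0.0017, 0.035, 0, 0, 0, 0.2, 0.0015, 0.0017, 0.04, 0, 0, 0, 0.2, 0.0015, 0.0017, 0.04, 0, 0, 0, 0.2, 0.0015, 0.0017, 0.04, 0, 0, 0, 0.2]

```text
clock: 13.98
eef_pos: [519.9, 12.1, 134.0]
tcp_rot: [-2.975, 0.059, -2.784]
contact_force: [-0.3, 0.5, 0.3]
opening: 0.603
grasp_force: 0.0
```

Request:
send_rows:
  targets: [0, 0, 0, 0, 0, 0, -1, 0, 0, 0, 0, 0, 0, -1, 0, 0, 0, 0, 0, 0, -1, 0, 0, 0, 0, 0, 0, -1, 0, 0, 0, 0, 0, 0, -1, 0, 0, 0, 0, 0, 0, -1, 0, 0, 0, 0, 0, 0, -1]

```text
clock: 14.57
eef_pos: [519.8, 12.3, 133.8]
tcp_rot: [-2.975, 0.059, -2.783]
contact_force: [0.6, -1.2, 3.8]
opening: 0.284
grasp_force: 39.3
```

```bash
python3 go.py 521.5 13.5 150 0 0 1 200
```

```text
14.5667 [519.8  12.3 133.8] [-170.4    3.4 -159.5] [ 0.6 -1.2  3.8]
[-0.003  -0.0022 -0.0159] [-0.1666  0.0599  0.0042]
```

Request:
send_rows:
  targets: [0, 0, -0.01, 0, 0, 0, -1, 0, 0, -0.025, 0, 0, 0, -1, 0, 0, -0.04, 0, 0, 0, -1, -0.003, -0.002, -0.045, -0.1666, 0.06, 0.004, -1, -0.003, -0.002, -0.045, -0.1666, 0.06, 0.004, -1, -0.003, -0.002, -0.045, -0.1666, 0.06, 0.004, -1, -0.003, -0.002, -0.045, -0.1666, 0.06, 0.004, -1]

```text
clock: 15.15
eef_pos: [517.7, 16.9, 178.3]
tcp_rot: [-3.141, -0.001, -2.794]
contact_force: [-0.9, -0.2, -1.6]
opening: 0.284
grasp_force: 39.9
```

```bash
cat > held.py <<'E'
from fit import *
from rig import cams,r
e=r.sense()["eef_pos"]; T=r.sense()["tcp_rot"]; F=[cams.grab_frame(n) for n in("scene","side","wrist")]; c=[cam(f) for f in F]
H=[]
for a,f in zip(c,F):
    # front part of disc only, on the camera-visible outline
    m=cv2.inRange(cv2.cvtColor(f["color"],cv2.COLOR_BGR2HSV),(5,70,25),(25,255,255))
    roi=cv2.fillConvexPoly(np.zeros_like(m),cv2.convexHull(proj(a,(lidpts([*e[:2],e[2]-10.5,0,0])-e)*1.15+e).astype(np.int32)),255)
    m=cv2.morphologyEx(m&roi,cv2.MORPH_OPEN,np.ones((3,3)))
    n,l,st,_=cv2.connectedComponentsWithStats(m,connectivity=4); m=(l==1+st[1:,4].argmax()).astype(np.uint8)
    ct=max(cv2.findContours(m,0,1)[0],key=cv2.contourArea)[:,0].astype(float); H.append(ct)
def res(p):
    o=[]
    for i,(a,h) in enumerate(zip(c,H)):
        P=cv2.convexHull(proj(a,lidpts(p)).astype(np.float32)); v=np.array([cv2.pointPolygonTest(P,(float(x),float(y)),True) for x,y in h]); o.append(np.arctan(v/1.5)*1.5)
    return np.concatenate(o)
q=least_squares(res,[*e[:2],e[2]-10,.01,.01],diff_step=1e-3,x_scale=[10,10,10,.1,.1])
print("tcp",e,np.degrees(T).round(1),"lid",q.x.round(3),"rms",np.sqrt(np.mean(q.fun**2)),[len(h) for h in H])
E
python3 held.py
```

```text
tcp [517.70362956  16.94014523 178.28469227] [-1.799e+02 -1.000e-01 -1.601e+02] lid [5.17253e+02 1.86460e+01 1.64360e+02 1.60000e-02 5.60000e-02] rms 1.6662672082700989 [182, 214, 1116]
```

```bash
sed -i 's/    ct=max(\(.*\))\[:,0\].astype(float); H.append(ct)/    hh=cv2.convexHull(max(\1))[:,0].astype(float); H.append(hh)/' held.py; sed -i 's/print("tcp"/print([np.c_[h,v].round(1).tolist()[:0] for h,v in []]);print("tcp"/' held.py; python3 held.py
```

```text
[]
tcp [516.76243178  17.76471498 177.83585299] [-1.8e+02 -1.0e-01 -1.6e+02] lid [5.17218e+02 1.90070e+01 1.65272e+02 1.70000e-02 4.60000e-02] rms 0.6877833007809133 [25, 26, 50]
```

```bash
python3 go.py 520.5 13.2 142 0 0 1 200
```

```text
15.45 [517.2  18.  178.1] [-1.800e+02 -1.000e-01 -1.599e+02] [ 0.3  0.3 -1.8]
[-0.0015 -0.0056  0.0361] [-0.0001 -0.0014  0.0009]
```

Request:
send_rows:
  targets: [-0.0015, -0.0056, 0.01, 0, -0.0014, 0, -1, -0.0015, -0.0056, 0.02, 0, -0.0014, 0, -1, -0.0015, -0.0056, 0.028, 0, -0.0014, 0, -1, -0.0015, -0.0056, 0.033, 0, -0.0014, 0, -1, -0.0015, -0.0056, 0.036, 0, -0.0014, 0, -1, -0.0015, -0.0056, 0.036, 0, -0.0014, 0, -1]

```text
clock: 15.95
eef_pos: [520.5, 12.8, 141.2]
tcp_rot: [3.141, -0.001, -2.793]
contact_force: [-0.3, 0.1, -1.0]
opening: 0.282
grasp_force: 39.9
```

Request:
send_rows:
  targets: [0, 0, 0.001, 0, 0, 0, -1, 0, 0, 0.002, 0, 0, 0, -1, 0, 0, 0.003, 0, 0, 0, -1, 0, 0, 0.003, 0, 0, 0, -1]

```text
clock: 16.28
eef_pos: [521.2, 12.8, 139.4]
tcp_rot: [3.141, 0.001, -2.792]
contact_force: [0.5, 0.2, -0.9]
opening: 0.292
grasp_force: 39.9
```

Request:
send_rows:
  targets: [0, 0, 0.001, 0, 0, 0, -1, 0, 0, 0.002, 0, 0, 0, -1, 0, 0, 0.002, 0, 0, 0, -1]

```text
clock: 16.53
eef_pos: [520.9, 12.8, 137.3]
tcp_rot: [3.141, 0.0, -2.792]
contact_force: [-1.7, 0.1, 0.3]
opening: 0.282
grasp_force: 40.1
```

Request:
send_rows:
  targets: [0.0009, 0.0003, 0.001, 0, 0, 0, -1, 0.0009, 0.0003, 0.002, 0, 0, 0, -1, 0.0009, 0.0003, 0.002, 0, 0, 0, -1]

```text
clock: 16.78
eef_pos: [520.0, 12.7, 135.6]
tcp_rot: [3.141, 0.0, -2.792]
contact_force: [-2.9, -0.5, 6.1]
opening: 0.287
grasp_force: 40.4
```

Request:
send_rows:
  targets: [0, 0, 0.001, 0, 0, 0, -1, 0, 0, 0.0015, 0, 0, 0, -1, 0, 0, 0.0015, 0, 0, 0, -1]

```text
clock: 17.03
eef_pos: [520.0, 12.5, 134.9]
tcp_rot: [-3.141, 0.0, -2.792]
contact_force: [-5.5, -2.4, 15.8]
opening: 0.284
grasp_force: 41.1
```

Request:
send_rows:
  targets: [0.0007, 0.0003, -0.001, 0, 0, 0, -1, 0.0014, 0.0003, -0.001, 0, 0, 0, -1, 0.0014, 0.0003, -0.001, 0, 0, 0, -1]

```text
clock: 17.28
eef_pos: [519.6, 12.7, 135.6]
tcp_rot: [-3.141, 0.003, -2.793]
contact_force: [-0.5, -0.2, 6.8]
opening: 0.281
grasp_force: 40.5
```

```bash
python3 held.py; python3 -c "
from rig import r
s=r.sense();print(s['contact_force'],s['wrist_torque'])"
```

```text
[]
tcp [519.60645321  12.65223393 135.61397375] [-180.     0.2 -160. ] lid [ 5.20638e+02  1.40290e+01  1.23190e+02  3.60000e-02 -1.00000e-03] rms 0.7436261289086127 [21, 27, 43]
[-0.59815373 -0.03930494  7.61087559] [0.06140911 0.17556537 0.02518374]
```

Request:
send_rows:
  targets: [0, 0, 0, 0, 0, 0, -0.1, 0, 0, 0, 0, 0, 0, -0.1, 0, 0, 0, 0, 0, 0, -0.1, 0, 0, 0, 0, 0, 0, -0.1, 0, 0, -0.02, 0, 0, 0, -0.1, 0, 0, -0.035, 0, 0, 0, -0.1, 0, 0, -0.035, 0, 0, 0, -0.1, 0, 0, -0.035, 0, 0, 0, -0.1]

```text
clock: 18.1
eef_pos: [519.2, 12.6, 170.2]
tcp_rot: [-3.141, 0.002, -2.792]
contact_force: [0.9, 0.2, 0.1]
opening: 0.448
grasp_force: 0.0
```

```bash
cp held.py lid.py; sed -i 's/^e=r.sense()\["eef_pos"\];/e0=r.sense()["eef_pos"]; e=np.array([521,14,130.]);/; s/"tcp",e/"tcp",e0/' lid.py; python3 lid.py; python3 go.py 510.4 43 142 0 0 1 200
```

```text
[]
tcp [519.21228849  12.59371881 170.19489907] [-1.8e+02  1.0e-01 -1.6e+02] lid [ 5.20470e+02  1.35690e+01  1.23801e+02  4.10000e-02 -1.70000e-02] rms 0.43618024545027057 [23, 25, 62]
18.25 [518.1  12.6 168.9] [ 180.   -0. -160.] [-0.1 -0.4  0.1]
[-0.0032  0.0312  0.0269] [ 0.0007 -0.0007  0.0001]
```

Request:
send_rows:
  targets: [-0.0026, 0.031, 0, 0, 0, 0, -1, -0.0026, 0.031, 0, 0, 0, 0, -1, -0.0026, 0.031, 0.01, 0, 0, 0, -1, -0.0026, 0.031, 0.02, 0, 0, 0, -1, -0.0026, 0.031, 0.027, 0, 0, 0, -1, -0.0026, 0.031, 0.031, 0, 0, 0, -1, -0.0026, 0.031, 0.034, 0, 0, 0, -1, -0.0026, 0.031, 0.034, 0, 0, 0, -1]

```text
clock: 18.92
eef_pos: [510.2, 42.2, 134.8]
tcp_rot: [3.141, -0.001, -2.793]
contact_force: [-0.2, 0.4, -0.8]
opening: 0.0
grasp_force: 0.0
```

Request:
send_rows:
  targets: [0, 0, 0.001, 0, 0, 0, -1, 0, 0, 0.002, 0, 0, 0, -1, 0, 0, 0.002, 0, 0, 0, -1]

```text
clock: 19.17
eef_pos: [510.8, 42.5, 134.0]
tcp_rot: [3.141, 0.001, -2.793]
contact_force: [-0.5, -0.1, -0.5]
opening: -0.005
grasp_force: 0.0
```

Request:
send_rows:
  targets: [0, 0, 0.001, 0, 0, 0, -1, 0, 0, 0.0015, 0, 0, 0, -1, 0, 0, 0.0015, 0, 0, 0, -1]

```text
clock: 19.42
eef_pos: [510.9, 42.7, 132.6]
tcp_rot: [3.141, 0.001, -2.792]
contact_force: [0.2, 0.2, 1.0]
opening: 0.002
grasp_force: 0.5
```

Request:
send_rows:
  targets: [0, 0, 0.0005, 0, 0, 0, -1, 0, 0, 0.001, 0, 0, 0, -1, 0, 0, 0.001, 0, 0, 0, -1]

```text
clock: 19.67
eef_pos: [510.9, 42.6, 131.9]
tcp_rot: [-3.142, 0.001, -2.792]
contact_force: [-1.4, -0.0, 6.4]
opening: -0.001
grasp_force: 3.4
```

Request:
send_rows:
  targets: [0, 0, 0.0005, 0, 0, 0, -1, 0, 0, 0.001, 0, 0, 0, -1, 0, 0, 0.001, 0, 0, 0, -1]

```text
clock: 19.92
eef_pos: [511.1, 42.6, 131.3]
tcp_rot: [-3.141, 0.002, -2.792]
contact_force: [-1.8, -1.0, 9.5]
opening: -0.002
grasp_force: 4.7
```

Request:
send_rows:
  targets: [0, 0, 0.0005, 0, 0, 0, -1, 0, 0, 0.001, 0, 0, 0, -1, 0, 0, 0.001, 0, 0, 0, -1]

```text
clock: 20.17
eef_pos: [511.3, 42.6, 130.5]
tcp_rot: [-3.141, 0.002, -2.792]
contact_force: [-2.9, -0.9, 10.5]
opening: -0.002
grasp_force: 5.8
```

Request:
send_rows:
  targets: [0, 0, 0.0005, 0, 0, 0, -1, 0, 0, 0.001, 0, 0, 0, -1, 0, 0, 0.001, 0, 0, 0, -1]

```text
clock: 20.42
eef_pos: [511.4, 42.6, 129.9]
tcp_rot: [-3.141, 0.002, -2.792]
contact_force: [-4.8, -1.5, 16.2]
opening: 0.002
grasp_force: 8.2
```

Request:
send_rows:
  targets: [0, 0, 0.0005, 0, 0, 0, -1, 0, 0, 0.001, 0, 0, 0, -1, 0, 0, 0.001, 0, 0, 0, -1]

```text
clock: 20.67
eef_pos: [511.4, 42.6, 129.2]
tcp_rot: [-3.141, 0.002, -2.792]
contact_force: [-4.3, -0.9, 20.8]
opening: 0.0
grasp_force: 10.3
```

Request:
send_rows:
  targets: [0, 0, 0.0005, 0, 0, 0, -1, 0, 0, 0.0005, 0, 0, 0, -1]

```text
clock: 20.83
eef_pos: [511.4, 42.6, 128.7]
tcp_rot: [-3.141, 0.002, -2.792]
contact_force: [-3.7, -1.0, 20.1]
opening: 0.002
grasp_force: 10.1
```

Request:
send_rows:
  targets: [0, 0, 0.0005, 0, 0, 0, -1, 0, 0, 0.0005, 0, 0, 0, -1]

```text
clock: 21.0
eef_pos: [511.5, 42.6, 128.4]
tcp_rot: [-3.141, 0.002, -2.792]
contact_force: [-5.6, -1.3, 24.1]
opening: 0.001
grasp_force: 11.9
```

```bash
python3 lid.py
```

```text
[]
tcp [511.45080828  42.55720846 128.43835053] [-1.8e+02  1.0e-01 -1.6e+02] lid [ 5.20985e+02  1.29270e+01  1.21950e+02 -1.30000e-02 -2.70000e-02] rms 0.4956952945945315 [19, 29, 45]
```

Request:
send_rows:
  targets: [0, 0, 0.0005, 0, 0, 0, -1, 0, 0, 0.0005, 0, 0, 0, -1]

```text
clock: 21.32
eef_pos: [511.4, 42.5, 127.8]
tcp_rot: [-3.141, 0.002, -2.792]
contact_force: [-4.9, -0.8, 19.3]
opening: -0.002
grasp_force: 10.0
```

Request:
send_rows:
  targets: [0, 0, 0.0005, 0, 0, 0, -1, 0, 0, 0.0005, 0, 0, 0, -1]

```text
clock: 21.48
eef_pos: [510.9, 42.4, 126.3]
tcp_rot: [-3.141, 0.002, -2.792]
contact_force: [0.4, -0.2, 0.7]
opening: -0.003
grasp_force: 0.2
```

```bash
python3 lid.py
```

```text
[]
tcp [510.94216814  42.40039323 126.31081157] [-1.8e+02  1.0e-01 -1.6e+02] lid [ 5.2076e+02  1.1254e+01  1.2121e+02 -1.0800e-01 -6.7000e-02] rms 0.5414066996725854 [22, 25, 42]
```

Request:
send_rows:
  targets: [0, 0, -0.02, 0, 0, 0, -1, 0, 0, -0.035, 0, 0, 0, -1, 0, -0.03, -0.035, 0, 0, 0, -1, 0, -0.063, -0.035, 0, 0, 0, -1, 0, -0.063, -0.03, 0, 0, 0, -1, 0, -0.063, -0.02, 0, 0, 0, -1, 0, -0.063, -0.012, 0, 0, 0, -1, 0, -0.063, -0.012, 0, 0, 0, -1, 0, -0.063, -0.012, 0, 0, 0, -1]

```text
clock: 22.38
eef_pos: [531.0, -15.8, 136.2]
tcp_rot: [3.14, -0.002, -2.792]
contact_force: [1.1, 0.5, 0.4]
opening: -0.001
grasp_force: 0.0
```

```bash
python3 lid.py
```

```text
[]
tcp [531.02080244 -15.80767656 136.18214629] [ 1.799e+02 -1.000e-01 -1.599e+02] lid [ 5.20653e+02  1.15790e+01  1.22159e+02 -1.42000e-01 -4.20000e-02] rms 0.4706182061477299 [20, 26, 56]
```

Request:
send_rows:
  targets: [0, 0, 0.0005, 0, 0, 0, -1, 0, 0, 0.001, 0, 0, 0, -1, 0, 0, 0.001, 0, 0, 0, -1]

```text
clock: 22.78
eef_pos: [532.2, -16.5, 136.5]
tcp_rot: [3.141, 0.001, -2.792]
contact_force: [1.0, 0.2, -0.1]
opening: 0.001
grasp_force: 0.0
```

Request:
send_rows:
  targets: [0, 0, 0.0005, 0, 0, 0, -1, 0, 0, 0.001, 0, 0, 0, -1, 0, 0, 0.001, 0, 0, 0, -1]

```text
clock: 23.03
eef_pos: [532.1, -16.6, 135.3]
tcp_rot: [3.141, 0.001, -2.793]
contact_force: [-0.2, 0.3, -0.8]
opening: 0.0
grasp_force: 0.0
```

Request:
send_rows:
  targets: [0, 0, 0.0005, 0, 0, 0, -1, 0, 0, 0.001, 0, 0, 0, -1, 0, 0, 0.001, 0, 0, 0, -1]

```text
clock: 23.28
eef_pos: [532.1, -16.6, 134.2]
tcp_rot: [3.141, 0.0, -2.792]
contact_force: [0.1, 1.0, 1.2]
opening: 0.001
grasp_force: 0.0
```

Request:
send_rows:
  targets: [0, 0, 0.0005, 0, 0, 0, -1, 0, 0, 0.001, 0, 0, 0, -1, 0, 0, 0.001, 0, 0, 0, -1]

```text
clock: 23.53
eef_pos: [532.2, -16.6, 133.4]
tcp_rot: [3.141, 0.001, -2.792]
contact_force: [-0.4, 0.5, 1.6]
opening: -0.002
grasp_force: 0.9
```

Request:
send_rows:
  targets: [0, 0, 0.0005, 0, 0, 0, -1, 0, 0, 0.001, 0, 0, 0, -1, 0, 0, 0.001, 0, 0, 0, -1]

```text
clock: 23.78
eef_pos: [532.2, -16.5, 132.6]
tcp_rot: [3.141, 0.001, -2.793]
contact_force: [-1.5, 1.2, 5.5]
opening: -0.003
grasp_force: 2.6
```

Request:
send_rows:
  targets: [0, 0, 0.0005, 0, 0, 0, -1, 0, 0, 0.001, 0, 0, 0, -1, 0, 0, 0.001, 0, 0, 0, -1]

```text
clock: 24.03
eef_pos: [532.1, -16.3, 131.8]
tcp_rot: [3.141, 0.001, -2.793]
contact_force: [-1.9, 1.9, 6.2]
opening: -0.003
grasp_force: 3.1
```

```bash
python3 lid.py
```

```text
[]
tcp [532.13603138 -16.28974172 131.76394728] [ 180.    0. -160.] lid [ 5.20437e+02  1.22690e+01  1.20693e+02 -1.20000e-01 -3.80000e-02] rms 0.47115643390386336 [21, 23, 54]
```

Request:
send_rows:
  targets: [0, 0, 0.0005, 0, 0, 0, -1, 0, 0, 0.001, 0, 0, 0, -1, 0, 0, 0.001, 0, 0, 0, -1]

```text
clock: 24.43
eef_pos: [532.6, -16.2, 131.0]
tcp_rot: [3.141, 0.002, -2.793]
contact_force: [-2.2, 2.5, 9.6]
opening: 0.001
grasp_force: 4.6
```

Request:
send_rows:
  targets: [0, 0, 0.0005, 0, 0, 0, -1, 0, 0, 0.001, 0, 0, 0, -1, 0, 0, 0.001, 0, 0, 0, -1]

```text
clock: 24.68
eef_pos: [532.7, -16.3, 130.6]
tcp_rot: [3.141, 0.002, -2.793]
contact_force: [-4.8, 1.7, 14.0]
opening: 0.004
grasp_force: 7.9
```

Request:
send_rows:
  targets: [0, 0, 0.0005, 0, 0, 0, -1, 0, 0, 0.001, 0, 0, 0, -1, 0, 0, 0.001, 0, 0, 0, -1]

```text
clock: 24.93
eef_pos: [532.9, -16.2, 129.8]
tcp_rot: [3.141, 0.002, -2.793]
contact_force: [-4.4, 2.5, 15.8]
opening: -0.001
grasp_force: 8.1
```

Request:
send_rows:
  targets: [0, 0, 0.0005, 0, 0, 0, -1, 0, 0, 0.001, 0, 0, 0, -1, 0, 0, 0.001, 0, 0, 0, -1]

```text
clock: 25.18
eef_pos: [532.9, -16.2, 128.9]
tcp_rot: [3.141, 0.002, -2.793]
contact_force: [-3.7, 2.7, 14.7]
opening: 0.0
grasp_force: 7.9
```

Request:
send_rows:
  targets: [0, 0, 0.0005, 0, 0, 0, -1, 0, 0, 0.001, 0, 0, 0, -1, 0, 0, 0.001, 0, 0, 0, -1]

```text
clock: 25.43
eef_pos: [533.0, -16.1, 128.1]
tcp_rot: [3.141, 0.003, -2.793]
contact_force: [-4.8, 2.6, 19.6]
opening: 0.0
grasp_force: 9.7
```

```bash
python3 lid.py
```

```text
[]
tcp [533.02569081 -16.11807405 128.1437687 ] [ 180.     0.2 -160. ] lid [ 5.20751e+02  1.27160e+01  1.18572e+02 -9.20000e-02 -7.00000e-03] rms 0.47498210126344553 [17, 26, 57]
```

Request:
send_rows:
  targets: [0, 0, 0.0005, 0, 0, 0, -1, 0, 0, 0.001, 0, 0, 0, -1, 0, 0, 0.001, 0, 0, 0, -1]

```text
clock: 25.83
eef_pos: [533.0, -16.1, 127.3]
tcp_rot: [3.141, 0.003, -2.793]
contact_force: [-4.0, 3.7, 21.7]
opening: 0.0
grasp_force: 10.6
```

Request:
send_rows:
  targets: [0, 0, 0.0005, 0, 0, 0, -1, 0, 0, 0.0005, 0, 0, 0, -1]

```text
clock: 26.0
eef_pos: [533.1, -16.1, 126.6]
tcp_rot: [3.141, 0.003, -2.793]
contact_force: [-3.0, 3.4, 17.6]
opening: -0.002
grasp_force: 8.9
```

Request:
send_rows:
  targets: [0, 0, 0.0005, 0, 0, 0, -1, 0, 0, 0.0005, 0, 0, 0, -1]

```text
clock: 26.17
eef_pos: [533.0, -16.0, 125.7]
tcp_rot: [3.141, 0.003, -2.793]
contact_force: [-1.4, 4.6, 7.5]
opening: 0.0
grasp_force: 4.0
```

Giving way. Keep following it down.

Request:
send_rows:
  targets: [0, 0, 0.0005, 0, 0, 0, -1, 0, 0, 0.001, 0, 0, 0, -1, 0, 0, 0.001, 0, 0, 0, -1]

```text
clock: 26.42
eef_pos: [532.1, -16.6, 123.2]
tcp_rot: [3.141, 0.0, -2.792]
contact_force: [0.0, -0.3, -0.1]
opening: -0.002
grasp_force: 0.0
```

Request:
send_rows:
  targets: [0, 0, 0.0005, 0, 0, 0, -1, 0, 0, 0.001, 0, 0, 0, -1, 0, 0, 0.001, 0, 0, 0, -1]

```text
clock: 26.67
eef_pos: [532.0, -16.6, 122.0]
tcp_rot: [3.141, 0.0, -2.793]
contact_force: [1.0, 0.1, 0.5]
opening: 0.002
grasp_force: 0.0
```

```bash
python3 lid.py
```

```text
[]
tcp [531.96351237 -16.64392243 121.98169577] [ 180.    0. -160.] lid [ 5.20165e+02  1.26430e+01  1.14082e+02 -1.40000e-02  2.00000e-03] rms 0.4602121356502409 [18, 24, 55]
```

The lid fits at z≈114 and level, so it looks closed. Firm up both sides gently to verify.

Request:
send_rows:
  targets: [0, 0, 0.0005, 0, 0, 0, -1, 0, 0, 0.001, 0, 0, 0, -1, 0, 0, 0.001, 0, 0, 0, -1]

```text
clock: 27.07
eef_pos: [532.1, -16.6, 121.2]
tcp_rot: [3.141, 0.0, -2.792]
contact_force: [-0.2, 0.0, 0.9]
opening: 0.002
grasp_force: 0.0
```

Request:
send_rows:
  targets: [0, 0, 0.0005, 0, 0, 0, -1, 0, 0, 0.001, 0, 0, 0, -1, 0, 0, 0.001, 0, 0, 0, -1]

```text
clock: 27.32
eef_pos: [532.2, -16.6, 121.0]
tcp_rot: [3.141, 0.001, -2.792]
contact_force: [-3.1, -0.1, 9.4]
opening: -0.007
grasp_force: 4.7
```

Request:
send_rows:
  targets: [0, 0, 0.0005, 0, 0, 0, -1, 0, 0, 0.001, 0, 0, 0, -1, 0, 0, 0.0012, 0, 0, 0, -1]

```text
clock: 27.57
eef_pos: [532.2, -16.6, 120.9]
tcp_rot: [3.141, 0.001, -2.792]
contact_force: [-8.1, 0.3, 25.9]
opening: 0.002
grasp_force: 12.8
```

Request:
send_rows:
  targets: [0, 0, -0.02, 0, 0, 0, -1, 0, 0, -0.035, 0, 0, 0, -1, 0, 0.03, -0.035, 0, 0, 0, -1, 0, 0.063, -0.035, 0, 0, 0, -1, 0, 0.063, -0.03, 0, 0, 0, -1, 0, 0.063, -0.02, 0, 0, 0, -1, 0, 0.063, -0.01, 0, 0, 0, -1, 0, 0.063, -0.006, 0, 0, 0, -1, 0, 0.063, -0.006, 0, 0, 0, -1]

```text
clock: 28.32
eef_pos: [509.8, 41.8, 123.4]
tcp_rot: [3.141, -0.002, -2.793]
contact_force: [-0.9, -0.6, 0.4]
opening: 0.0
grasp_force: 0.0
```

Request:
send_rows:
  targets: [0, 0, 0.001, 0, 0, 0, -1, 0, 0, 0.002, 0, 0, 0, -1, 0, 0, 0.003, 0, 0, 0, -1, 0, 0, 0.003, 0, 0, 0, -1]

```text
clock: 28.65
eef_pos: [510.7, 42.4, 122.1]
tcp_rot: [3.141, 0.001, -2.793]
contact_force: [-0.7, -0.0, 0.4]
opening: -0.001
grasp_force: 0.0
```

Request:
send_rows:
  targets: [0, 0, 0.0005, 0, 0, 0, -1, 0, 0, 0.001, 0, 0, 0, -1, 0, 0, 0.001, 0, 0, 0, -1]

```text
clock: 28.9
eef_pos: [510.6, 42.6, 121.2]
tcp_rot: [3.141, 0.001, -2.792]
contact_force: [-0.3, -0.3, 0.0]
opening: 0.001
grasp_force: 0.0
```

Request:
send_rows:
  targets: [0, 0, 0.0005, 0, 0, 0, -1, 0, 0, 0.001, 0, 0, 0, -1, 0, 0, 0.001, 0, 0, 0, -1]

```text
clock: 29.15
eef_pos: [510.7, 42.6, 121.0]
tcp_rot: [3.141, 0.001, -2.792]
contact_force: [-3.5, -0.4, 11.2]
opening: -0.001
grasp_force: 5.6
```

Request:
send_rows:
  targets: [0, 0, 0.0005, 0, 0, 0, -1, 0, 0, 0.0005, 0, 0, 0, -1]

```text
clock: 29.32
eef_pos: [510.7, 42.6, 121.0]
tcp_rot: [3.141, 0.001, -2.792]
contact_force: [-5.2, -0.3, 17.8]
opening: -0.001
grasp_force: 8.6
```

Both sides stop hard at 121.0 mm, which is flush. Retract and take a last look.

Request:
send_rows:
  targets: [0, 0, -0.02, 0, 0, 0, -1, 0, 0, -0.06, 0, 0, 0, -1, 0, 0, -0.1, 0, 0, 0, -1, 0, 0, -0.14, 0, 0, 0, -1, 0, 0, -0.14, 0, 0, 0, -1, 0, 0, -0.14, 0, 0, 0, -1, 0, 0, -0.14, 0, 0, 0, -1]

```text
clock: 29.9
eef_pos: [510.2, 42.6, 259.3]
tcp_rot: [3.141, 0.0, -2.792]
contact_force: [-0.2, 0.4, -0.9]
opening: 0.001
grasp_force: 0.0
```

```bash
python3 lid.py; python3 see.py pics/m4.png
```

```text
[]
tcp [510.15664587  42.55731902 259.32299983] [ 180.    0. -160.] lid [ 5.20342e+02  1.25710e+01  1.13570e+02 -1.10000e-02  2.50000e-02] rms 0.40883685125565605 [25, 31, 53]
[159. 100.] [324. 262.] [510.03072343  42.51131418 258.5335725 ] 30.2
lid wrist [ 5.20344e+02  1.23140e+01  1.12427e+02 -3.00000e-03  6.00000e-03] 1.2709646851332634
```

View pics/m4.png

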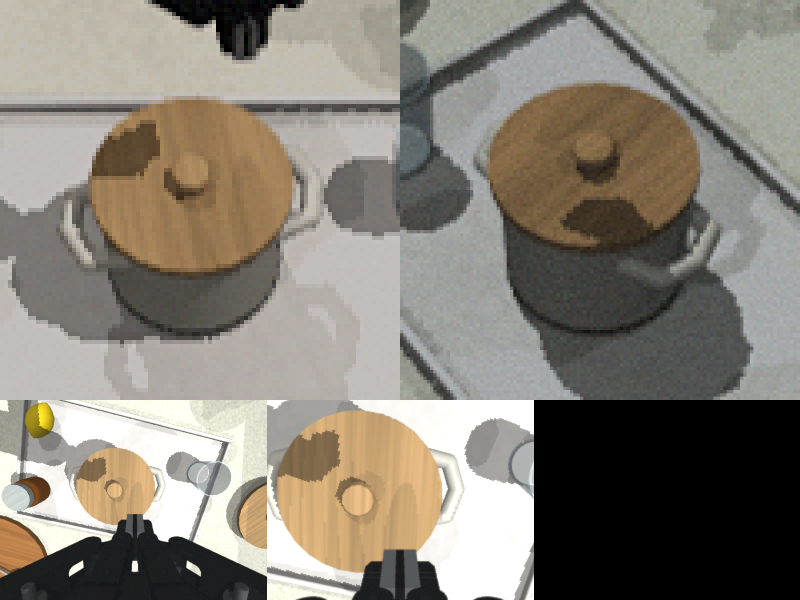

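The lid sits level and flush at z≈113, with the knob at (190,172) in the scene panel. The tumbler, jar and lemon are where they were, and the gripper is clear.

```bash
python3 -c "
from rig import r
print(r.sign_off())"
```

```text
the job is handed in; nothing more can be done
None
```

The job is handed in: the lid sits level and flush on the crock, both ear sides clicked in (highest bearing force I read was about 26 N) in about 30 s, with the tumbler, jar and lemon where they were; the first press tipped the lid back onto the rim, so I regripped it and set it in again.

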